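Index the length stop of a rod gauge and load the rod

ROBOT

A 6-joint arm with a two-finger parallel gripper is mounted at the origin on a cart in front of the work surface, level with it; the furniture and walls round the work are solid. World frame = base frame: x ahead of the robot, y to its left, z up, the work surface at z = 0. Lengths are in m, angles in rad, forces in N, time in s.
With the tool pointing down it reaches from about 0.375 to 0.9 m from the base axis. Payload 3.1 kg.
Tool frame: the origin (TCP) lies at the very end of the fingers, on their centre line; the grasp point (between the pads) lies 19 mm behind it (manip.hold_point_z is the distance from the TCP to the grasp point, in m); y points along the fingers, z is the direction in which the jaws open and shut, and the axes are right-handed (so a half turn about y gives the same grasp; the last joint's range is limited). The gripper opens to 85 mm and grips with 20 to 120 N. Pads are 22 mm wide; open, the fingers measure 114 mm over their backs; the gripper's body (76 mm by 85 mm) begins 54 mm behind the grasp point. The pads swing forward as they close: fully open they stand 13 mm farther back than shut.
Start: joints at [-1.337, 0.527, 1.433, -0, 1.181, -0.178], TCP at [0.25, -0.573, 0.231] pointing down, gripper open.
Joint ranges: [-3.08, 3.08], [-0.75, 2.2], [0.22, 2.44], [-1.43, 4.57], [0, 2.65], [-2.85, 2.85]. Speed limits (rad/s): [2.79, 2.79, 3.14, 3.14, 3.14, 3.14].

INTERFACE

Orientations are given as a unit quaternion [x, y, z, w].
In Python, from station import manip, eyes, workorder gives the robot as it stands. The module is installed in compiled form; this text tells all that it offers.
- The arm moves only by the shell command python3 -m jog 'ROWS' [OPENING] [FORCE]. ROWS is JSON, a list of rows, each a list of 2 entries, a list of its own where there are three numbers: the shift along the tool's x, y, z in cm, then the turn about the tool's y in rad. A call has 1 to 20 rows; each row is the pose to reach, as a shift and turn from the pose commanded when the call began, along the tool's axes at that moment; what a row does not reach only later rows make up. A row lasts 1/12 s, in which the tool goes at most 41.7 mm and 7.16 degrees, less where a joint would pass 70% of its speed; a pose out of reach is approached as far as the arm can. A call with a gripper value outside its range is refused whole. OPENING is the finger opening in cm, from 0 to 8.54, set as the call begins (- or left out, the last holds). The fingers move at their own pace and stop on an object; FORCE is the grip in N (left out, the last holds). Time passes only in rows, so rows that repeat a pose let the fingers close. It gives the time, the measured TCP pose, the force and the opening at its end, in the units of the state.
- manip.sense(): the state, without advancing time (a new reading comes with each control period).
- eyes.snapshot(name): name is "side" or "top"; returns a dict with "frame" (384x512x3 uint8, red, green, blue), "vfov" (degrees; the focal length in pixels is half the picture's height over the tangent of half this angle, whatever the lens; pixels are square), "cx", "cy" (the principal point, pixels), "rvec" (rotation vector, rad) and "tvec" (3), from world to camera coordinates, as OpenCV has them. Camera axes: x right, y down, z forward; pixel columns grow to the right and rows downward; lengths in m; the calibration is good to about 2 mm. A picture is of the moment at which its call begins. There is no depth.
- workorder.sign_off(): hands the job in, once; it reports no verdict.
The state is a dict: "t": time; "q": joint angles; "qd": joint speeds; "tau": joint torques, N m; "tcp_pos": TCP position; "tool_rot": TCP orientation; "force": force on the tool from outside, world axes, zero at the start; "ft_torque": the same for the moment, N m; "finger_gap": opening from 0.0 (shut) to 1.0 (fully open).
Only numpy, scipy, OpenCV 4.12 (cv2) and the standard library are available. Lean on these libraries where they do the work, as an engineer would, in place of code of your own. Each camera call takes 0.05 s, during which the arm holds its last target. There are 200 camera calls.

TASK

Set the rod gauge for the red glass rod: lift the spring knob on the sliding stop, slide the stop along its rail to the hole beside the red tag, and let the knob go so that its pin drops fully into that hole. Then push the red rod along its trough until its end rests against the stop, leave it lying in the trough, and do not disturb the mug, the steel cup or the wax cake.

Things in the scene. Friction and masses are not known exactly. Their poses are not given: they have to be found in the camera images.
- rod_gauge: Rod gauge bolted to the bench: grey base 92 x 350 x 12 mm; y axis along rail and trough, x across, away from the robot at yaw 0. Origin on the bench under the base, mid-width; in y the base runs from -167 to +183 mm.
- trough (a point): Middle of the gauge's trough floor: aluminium channel along the gauge's y, 16 mm wide inside, floor 18 mm above the bench, side lips to 24 mm, open at both ends.
- rail (a point): Middle hole of the gauge's steel rail, at its top, 34 mm above the bench. The bar is 24 mm wide and has five 12 mm holes 28 mm apart along the gauge's y (0, +-28, +-56 mm from here). The outer four each have a coloured tag; the stop starts in the middle one. Which tag is at which hole varies.
- red_tag: Red plastic marker tag fixed on the base beside one of the rail's holes: block 16 x 18 x 24 mm, origin at the centre of its underside; axes as the gauge's. The hole lies level with it along the gauge's y, at -25.5 mm in x.
- yellow_tag: Yellow plastic marker tag fixed on the base beside one of the rail's holes: block 16 x 18 x 24 mm, origin at the centre of its underside; axes as the gauge's. The hole lies level with it along the gauge's y, at -25.5 mm in x.
- blue_tag: Blue plastic marker tag fixed on the base beside one of the rail's holes: block 16 x 18 x 24 mm, origin at the centre of its underside; axes as the gauge's. The hole lies level with it along the gauge's y, at -25.5 mm in x.
- white_tag: White plastic marker tag fixed on the base beside one of the rail's holes: block 16 x 18 x 24 mm, origin at the centre of its underside; axes as the gauge's. The hole lies level with it along the gauge's y, at -25.5 mm in x.
- length_stop (a joint): Position of the sliding stop (aluminium block 30 x 44 mm, 49 mm high over the bench, with a brass stop plate reaching down into the trough) along the gauge's y axis, m: 0 at the middle hole, + towards the rod, ends at +-0.062. Slides with about 1.2 N of friction when the pin is out of its hole; the pin has about 2 mm of play either way in a hole.
- spring_plunger (a joint): Lift of the spring plunger on the stop, m: 0 = fully down, pin 9 mm deep in a hole; about 0.009 = pin resting on the rail between holes; 0.016 = upper end. The pin clears the rail above 0.009, so 0.012 to 0.014 is a good lift for sliding. The spring pushes it down with 4 N at 0 and 8 N at the top; it snaps down when let go over a hole.
- knob (a point): Middle of the plunger's black knob: upright round knob 28 mm in diameter, 24 mm high (12 mm above and below this point), graspable from above in any direction and pulled straight up. Below it are 14 mm of free height round an 18 mm steel collar, then the stop's block. It rides with stop and plunger; the pin is on the same vertical axis.
- pin (a point): Lower tip of the plunger's 8 mm pin, on the knob's axis.
- stop_face (a point): Point on the face of the brass stop plate that looks along the gauge's +y towards the rod, at the height of the rod's axis; the rod's end must come to rest here. The plate is 14 mm wide and reaches from 21 to 47 mm above the bench. Axes as the gauge's.
- red_rod: Loose red glass rod, 13 mm in diameter, 130 mm long, about 75 g, lying in the trough, 21 mm or more from the stop on its +y side. Origin under its mid-length. Its top is 31 mm above the bench, 7 mm above the trough's lips, so closed fingers just above the lips can push its back end.
- rod_front (a point): Centre of the rod's end that faces the stop.
- rod_back (a point): Centre of the rod's other end, the one to push, towards the gauge's +y.
- mug: Grey loose mug with a handle, 82 x 114 x 94 mm, origin under it; leave alone.
- steel_cup: Dark loose steel cup, 66 mm across, 38 mm high, origin under it; leave alone.
- wax_cake: Loose round yellow wax cake, 68 mm across, 21 mm high, origin under it; leave alone.

How it is judged:
By the outcome, as a careful person would: the job done as asked, in the order asked, and still so for the second after the job is handed in, with the robot touching nothing.
It also fails if it takes over 51 s, if anything falls off the work surface, if the arm or the gripper's body presses on something with over 40 N, if the wrist force passes 120 N, or if a joint passes its speed limit or range.

## Working session

There is one attempt and no reset: what is moved stays moved. The work goes in short steps, Python scripts to look and compute and a shell command to move; the robot and the scene stay as the last step left them, time stands still between calls to the robot, and variables do not carry over. Pictures are saved under pics/ and viewed, about 8 in all and at most 12, crops included, and the job is handed in when it is done.

```bash
mkdir -p pics; cat > h.py <<'E'
import numpy as np,cv2
from scipy.spatial.transform import Rotation as R
from station import manip,eyes
def snap(n,save=None):
    s=eyes.snapshot(n)
    if save: cv2.imwrite('pics/'+save,s['frame'][:,:,::-1])
    return s
def cam(s):
    f=s['frame'].shape[0]/2/np.tan(np.radians(s['vfov'])/2)
    K=np.array([[f,0,s['cx']],[0,f,s['cy']],[0,0,1]]);M=cv2.Rodrigues(np.array(s['rvec'],float))[0]
    return K,M,np.array(s['tvec'],float)
def ray(s,uv,z):
    K,M,t=cam(s);c=-M.T@t;d=M.T@np.linalg.inv(K)@np.array([uv[0],uv[1],1.])
    return c+d*(z-c[2])/d[2]
def proj(s,p):
    K,M,t=cam(s);q=K@(M@np.array(p)+t);return q[:2]/q[2]
E
python3 - <<'E'
from h import *
for n in('top','side'):
    s=snap(n,n+'0.png');K,M,t=cam(s);print(n,s['vfov'],-M.T@t,[k for k in s])
st=manip.sense();print(st);print(R.from_quat(st['tool_rot']).as_matrix().round(3))
a=cv2.imread('pics/top0.png')
E
```

```text
top 57.10977257420331 [ 0.42737153 -0.03780245  1.33195923] ['frame', 'vfov', 'cx', 'cy', 'rvec', 'tvec']
side 42.24839306767327 [ 0.57994018 -1.31793266  0.73466631] ['frame', 'vfov', 'cx', 'cy', 'rvec', 'tvec']
{'t': 0.1, 'q': array([-1.33749035e+00,  5.28402834e-01,  1.43376624e+00,  7.13385121e-06,
        1.18140652e+00, -1.78524168e-01]), 'qd': array([-0.00031996, -0.00158347, -0.00166838, -0.000734  , -0.00179604,
       -0.00160059]), 'tau': array([-5.61433353e-04, -4.43304992e+01, -1.78586340e+01, -2.60135857e-04,
        3.84954576e-03, -4.81137850e-07]), 'tcp_pos': array([ 0.25004381, -0.57210322,  0.23041579]), 'tool_rot': array([-0.14459302,  0.69286939, -0.69146763,  0.14455929]), 'force': array([0.20609879, 0.48499862, 0.2996566 ]), 'ft_torque': array([ 0.02427885, -0.02858504, -0.02918623]), 'finger_gap': 1.0030363730783574}
[[-0.916 -0.     0.4  ]
 [-0.4    0.002 -0.916]
 [-0.    -1.    -0.002]]
```

View pics/top0.png

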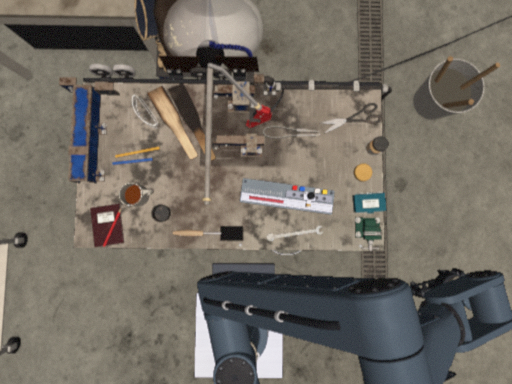

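View pics/side0.png

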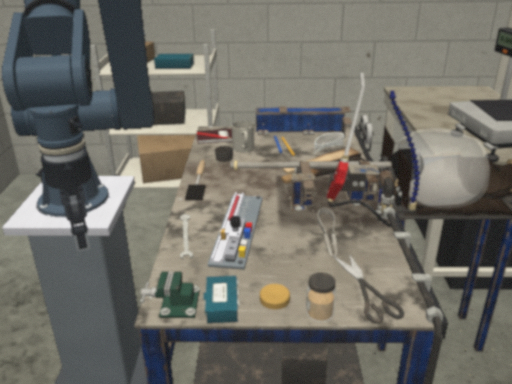

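```bash
python3 - <<'E'
import cv2,numpy as np
a=cv2.imread('pics/top0.png')[165:225,195:345];b=cv2.imread('pics/side0.png')[180:275,195:280]
a=cv2.resize(a,None,fx=5,fy=5,interpolation=cv2.INTER_CUBIC);cv2.imwrite('pics/c1.png',a)
b=cv2.resize(b,None,fx=6,fy=6,interpolation=cv2.INTER_CUBIC);cv2.imwrite('pics/c2.png',b)
E
```

```text
(no output)
```

View pics/c1.png

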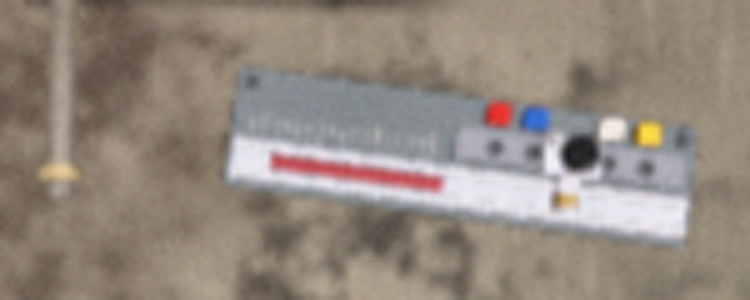

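View pics/c2.png

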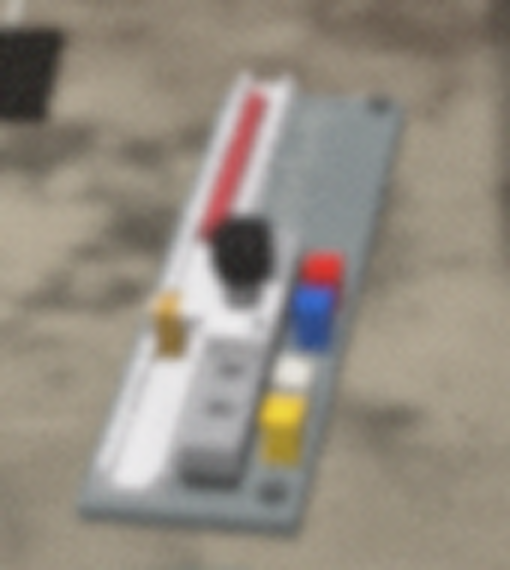

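```bash
cat > m.py <<'E'
from h import *
def blob(s,f,box):
    hsv=cv2.cvtColor(s['frame'],cv2.COLOR_RGB2HSV).astype(int);x0,y0,x1,y1=box
    m=np.zeros(hsv.shape[:2],np.uint8);m[y0:y1,x0:x1]=f(*np.moveaxis(hsv[y0:y1,x0:x1],2,0))
    n,l,st,c=cv2.connectedComponentsWithStats(m)
    if n<2: return None
    i=1+np.argmax(st[1:,4]);return c[i],st[i],np.argwhere(l==i)[:,::-1].astype(float)
red=lambda h,s,v:((h<8)|(h>172))&(s>120)&(v>80)
blue=lambda h,s,v:(h>100)&(h<130)&(s>140)
yel=lambda h,s,v:(h>20)&(h<32)&(s>140)&(v>120)
blk=lambda h,s,v:(v<60)
E
python3 - <<'E'
from m import *
s=snap('top')
for n,f,z in(('red',red,.036),('blue',blue,.036),('yel',yel,.036)):
    b=blob(s,f,(288,180,332,196));print(n,b[0],b[1],ray(s,b[0],z))
b=blob(s,blk,(295,185,325,203));print('knob',b[0],b[1],ray(s,b[0],.085))
b=blob(s,lambda h,s,v:((h<8)|(h>170))&(s>90),(243,190,290,206));p=b[2];print('rod',b[0],b[1],len(p))
w=np.array([ray(s,q,.029)[:2] for q in p]);c=w.mean(0);d=np.linalg.svd(w-c)[2][0];t=(w-c)@d
print(c,d,'yaw',np.degrees(np.arctan2(-d[0]*np.sign(d[1]),abs(d[1]))),t.min(),t.max())
S=snap('side')
b=blob(S,red,(240,218,256,230));print('side red',b[0],b[1])
b=blob(S,blk,(228,213,243,232));print('side knob',b[0],b[1],ray(S,b[0],.075))
E
```

```text
red [294.25 187.25] [292 185   5   5  20] [ 0.54094343 -0.19985325  0.036     ]
blue [301.88235294 188.41176471] [300 187   5   4  17] [ 0.53695571 -0.22807808  0.036     ]
yel [324.22222222 191.5       ] [322 190   5   4  18] [ 0.52644021 -0.3106972   0.036     ]
knob [310.5 195. ] [308 193   6   5  26] [ 0.5096982  -0.25148131  0.085     ]
rod [265.70886076 199.12658228] [249 196  34   7  79] 79
[ 0.49628281 -0.0950575 ] [0.12570875 0.99206719] yaw -7.221687136543946 -0.06111450129964545 0.06228107825795551
side red [248.36 224.52] [245 223   7   4  25]
side knob [235.         221.70967742] [231 217   8  10  62] [ 0.51121126 -0.25451581  0.075     ]
```

```bash
python3 -m jog '[[[-36.5,8,-18.9],0.54],[[-36.5,8,-18.9],0.54],[[-36.5,8,-18.9],0.54],[[-36.5,8,-18.9],0.54],[[-36.5,8,-18.9],0.54],[[-36.5,8,-18.9],0.54],[[-36.5,8,-18.9],0.54],[[-36.5,8,-18.9],0.54],[[-36.5,8,-18.9],0.54],[[-36.5,8,-18.9],0.54],[[-36.5,8,-18.9],0.54],[[-36.5,8,-18.9],0.54],[[-36.5,8,-18.9],0.54],[[-36.5,8,-18.9],0.54],[[-36.5,8,-18.9],0.54]]' 6
python3 - <<'E'
from m import *
from scipy.optimize import least_squares
s=snap('top');S=snap('side','s1.png')
f=lambda p:np.r_[proj(s,p)-[207,199],proj(S,p)-[235,163]]
r=least_squares(f,[.5,0,.3]);print('pole tip',r.x,r.fun)
st=manip.sense();print(st['tcp_pos'],R.from_quat(st['tool_rot']).as_matrix().round(3),st['q'],st['t'])
cv2.imwrite('pics/s1c.png',cv2.resize(cv2.cvtColor(S['frame'],cv2.COLOR_RGB2BGR)[100:280,150:330],None,fx=3.3,fy=3.3,interpolation=2))
E
```

```text
t: 1.45
tcp_pos: [0.5084, -0.255, 0.1516]
tool_rot: [-0.046, -0.705, 0.706, 0.046]
force: [0.1, 0.2, -0.3]
finger_gap: 0.702
pole tip [0.49278694 0.11742474 0.06393304] [-0.00404308 -0.05131984 -0.04548255  0.00445316]
[ 0.50840381 -0.25493698  0.1516809 ] [[-0.991  0.    -0.13 ]
 [ 0.13  -0.001 -0.991]
 [-0.001 -1.     0.   ]] [-6.61150356e-01  5.57078916e-01  1.65158595e+00 -1.91115516e-04
  9.32256992e-01  1.04041216e+00] 1.55
```

View pics/s1c.png

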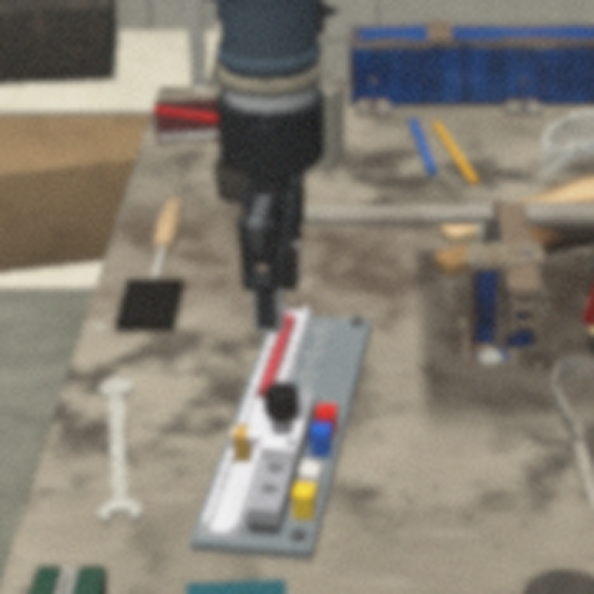

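```bash
python3 -m jog '[[[0,3.5,-0.1],0],[[0,6.5,-0.1],0],[[0,8.5,-0.1],0],[[0,9.4,-0.1],0],[[0,9.4,-0.1],0],[[0,9.4,-0.1],0]]' 6
python3 -m jog '[[[0,0,0],0],[[0,0,0],0],[[0,0,0],0],[[0,0,0],0],[[0,0,0],0],[[0,0,0],0],[[0,0,0],0],[[0,0,0],0]]' 0 40
python3 -m jog '[[[0,-0.4,0],0],[[0,-0.8,0],0],[[0,-1.2,0],0],[[0,-1.3,0],0],[[0,-1.3,0],0],[[0,-1.3,0],0]]'
```

```text
t: 2.05
tcp_pos: [0.5091, -0.2532, 0.0576]
tool_rot: [-0.046, -0.706, 0.706, 0.046]
force: [-0.1, 1.3, -0.5]
finger_gap: 0.701
t: 2.72
tcp_pos: [0.51, -0.253, 0.0589]
tool_rot: [-0.046, -0.705, 0.706, 0.044]
force: [-1.1, -0.3, 5.4]
finger_gap: 0.312
t: 3.22
tcp_pos: [0.5098, -0.2528, 0.0701]
tool_rot: [-0.046, -0.705, 0.706, 0.045]
force: [4.5, -1.5, -7.7]
finger_gap: 0.312
```

```bash
python3 -m jog '[[[0,0,-0.6],0],[[0,0,-1.2],0],[[0,0,-2.0],0],[[0,0,-2.8],0],[[0,0,-3.6],0],[[0,0,-4.4],0],[[0,0,-5],0],[[0,0,-5.4],0],[[0,0,-5.6],0],[[0,0,-5.6],0],[[0,0,-5.6],0],[[0,0,-5.6],0]]'
python3 - <<'E'
from h import *
S=snap('side')
cv2.imwrite('pics/s2c.png',cv2.resize(cv2.cvtColor(S['frame'],cv2.COLOR_RGB2BGR)[180:275,195:280],None,fx=6,fy=6,interpolation=2))
E
```

```text
t: 4.22
tcp_pos: [0.5169, -0.1955, 0.0703]
tool_rot: [0.046, 0.706, -0.705, -0.045]
force: [6.4, 1.4, -7.9]
finger_gap: 0.308
```

View pics/s2c.png

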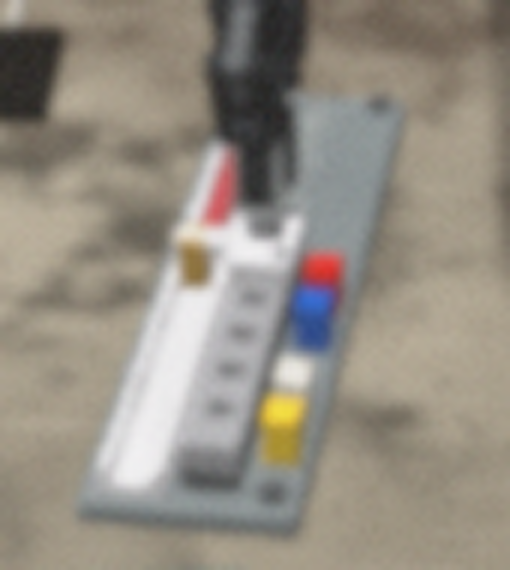

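```bash
python3 -m jog '[[[0,0,0.1],0],[[0,0,0.1],0],[[0,0,0.1],0],[[0,0.4,0.1],0],[[0,0.8,0.1],0],[[0,1.1,0.1],0],[[0,1.1,0.1],0],[[0,1.1,0.1],0],[[0,1.1,0.1],0]]'
```

```text
t: 5.02
tcp_pos: [0.5168, -0.197, 0.0595]
tool_rot: [0.046, 0.706, -0.706, -0.045]
force: [5.3, -0.3, -5.3]
finger_gap: 0.308
```

```bash
python3 -m jog '[[[0,0,0],0],[[0,0,0],0],[[0,0,0],0],[[0,0,0],0],[[0,0,0],0]]' 6
python3 -m jog '[[[0,-2,0],0],[[0,-5,0],0],[[0,-8,0],0],[[0,-10,0],0],[[0,-10,-6],0],[[0,-10,-10],0],[[0,-10,-14],0],[[0,-10,-17],0],[[0,-10,-19],0],[[0,-10,-19],0],[[0,-10,-19],0],[[0,-10,-19],0]]'
python3 -m jog '[[[0,0,0],0],[[0,0,0],0],[[0,0,0],0],[[0,0,0],0],[[0,0,0],0],[[0,0,0],0]]' 0
python3 - <<'E'
from m import *
s=snap('top');S=snap('side')
cv2.imwrite('pics/s3c.png',np.vstack([cv2.resize(cv2.cvtColor(a['frame'],cv2.COLOR_RGB2BGR)[y:y+70,x:x+140],None,fx=4.2,fy=4.2,interpolation=2) for a,x,y in((s,200,160),(S,185,190))]))
b=blob(S,blk,(228,190,255,225));print('side knob',b[0],b[1],proj(S,[.516,-.1966,.075]),proj(S,[.516,-.1966,.084]))
b=blob(s,lambda h,s,v:((h<8)|(h>170))&(s>90),(243,190,290,206));
w=np.array([ray(s,q,.029)[:2] for q in b[2]]);c=w.mean(0);d=np.linalg.svd(w-c)[2][0];t=(w-c)@d
print(c,d,t.min(),t.max())
E
```

```text
t: 5.43
tcp_pos: [0.5156, -0.1976, 0.0594]
tool_rot: [0.045, 0.706, -0.706, -0.046]
force: [-0.6, 0.0, -0.3]
finger_gap: 0.703
t: 6.43
tcp_pos: [0.5404, -0.0098, 0.1594]
tool_rot: [-0.045, -0.705, 0.706, 0.045]
force: [0.1, 0.5, -0.3]
finger_gap: 0.705
t: 6.93
tcp_pos: [0.5405, -0.0098, 0.1593]
tool_rot: [0.046, 0.706, -0.706, -0.046]
force: [0.6, -0.7, -0.7]
finger_gap: -0.002
side knob [238.69354839 210.77419355] [235 207   8   9  62] [237.89724102 210.0141519 ] [237.81617759 207.03653678]
[ 0.49430424 -0.10997715] [0.13099593 0.99138291] -0.04607570931034934 0.048040979082706506
```

View pics/s3c.png

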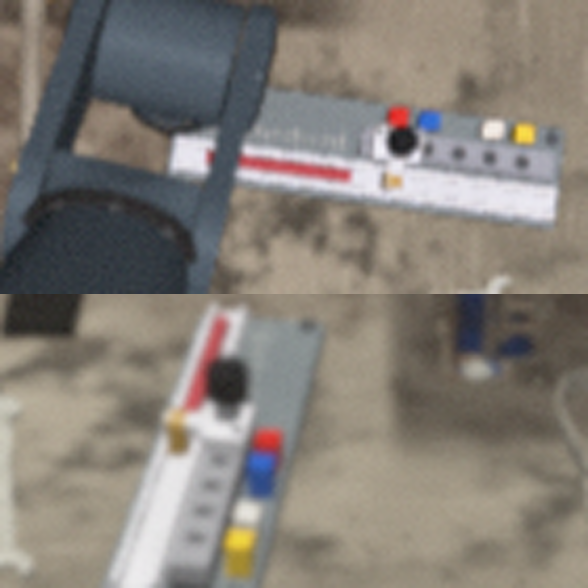

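```bash
python3 -m jog '[[[3.3,0,-0.7],0],[[3.3,3,-0.7],0],[[3.3,6,-0.7],0],[[3.3,9,-0.7],0],[[3.3,11,-0.7],0],[[3.3,12.5,-0.7],0],[[3.3,13.3,-0.7],0],[[3.3,13.3,-0.7],0],[[3.3,13.3,-0.7],0],[[3.3,13.3,-0.7],0]]'
python3 - <<'E'
from h import *
S=snap('side')
cv2.imwrite('pics/s4c.png',cv2.resize(cv2.cvtColor(S['frame'],cv2.COLOR_RGB2BGR)[150:250,190:290],None,fx=5.5,fy=5.5,interpolation=2))
E
```

```text
t: 7.87
tcp_pos: [0.5093, 0.0016, 0.0271]
tool_rot: [-0.046, -0.706, 0.706, 0.045]
force: [-0.3, 0.6, 0.5]
finger_gap: -0.001
```

View pics/s4c.png

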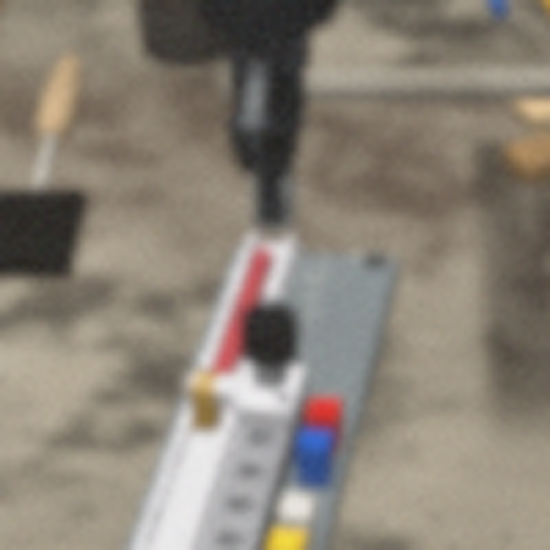

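```bash
python3 -m jog '[[[0,0,0.5],0],[[0,0,1],0],[[0,0,1.3],0],[[0,0,1.5],0],[[0,0,1.7],0],[[0,0,1.9],0],[[0,0,2.1],0],[[0,0,2.3],0],[[0,0,2.5],0],[[0,0,2.7],0],[[0,0,2.9],0],[[0,0,3.1],0],[[0,0,3.3],0],[[0,0,3.5],0],[[0,0,3.5],0],[[0,0,3.5],0]]'
python3 - <<'E'
from m import *
s=snap('top');S=snap('side')
cv2.imwrite('pics/s5c.png',np.vstack([cv2.resize(cv2.cvtColor(a['frame'],cv2.COLOR_RGB2BGR)[y:y+45,x:x+90],None,fx=6.5,fy=6.5,interpolation=2) for a,x,y in((s,235,170),(S,200,190))]))
b=blob(s,lambda h,s,v:((h<8)|(h>170))&(s>90),(243,190,300,208))
w=np.array([ray(s,q,.029)[:2] for q in b[2]]);d=np.array([.129,.9916]);t=(w-[.4963,-.095])@d
g=blob(s,lambda h,s,v:(h>8)&(h<26)&(s>110)&(v>90),(285,196,305,210));print(g[0],g[1])
w2=np.array([ray(s,q,.047)[:2] for q in g[2]]);t2=(w2-[.4963,-.095])@d
print('rod front t',t.min(),'brass t',t2.min(),t2.max())
E
```

```text
t: 9.25
tcp_pos: [0.5042, -0.0332, 0.0263]
tool_rot: [-0.045, -0.706, 0.706, 0.045]
force: [-0.2, -0.0, 0.4]
finger_gap: -0.002
[293.5 203. ] [293 203   2   1   2]
rod front t -0.0721743440700981 brass t -0.10353529331953817 -0.09991887208206143
```

View pics/s5c.png

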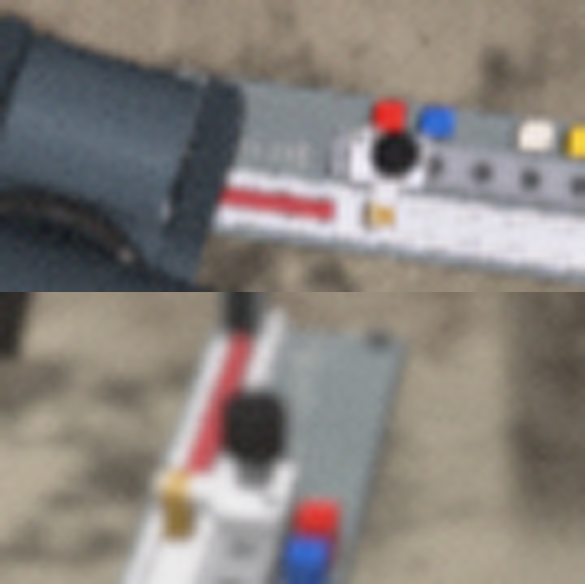

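```bash
python3 -m jog '[[[0,0,0.2],0],[[0,0,0.4],0],[[0,0,0.6],0],[[0,0,0.8],0],[[0,0,1.0],0],[[0,0,1.1],0],[[0,0,1.2],0],[[0,0,1.3],0],[[0,0,1.4],0],[[0,0,1.4],0],[[0,0,1.4],0]]'
for i in 1; do :; done
python3 -m jog '[[[0,0,0.1],0],[[0,0,0.2],0],[[0,0,0.2],0],[[0,0,0.2],0]]'
python3 -m jog '[[[0,0,0.1],0],[[0,0,0.2],0],[[0,0,0.2],0],[[0,0,0.2],0]]'
```

```text
t: 10.27
tcp_pos: [0.5024, -0.047, 0.0263]
tool_rot: [-0.045, -0.706, 0.706, 0.045]
force: [-0.9, -0.1, -0.2]
finger_gap: 0.0
t: 10.6
tcp_pos: [0.5022, -0.049, 0.0263]
tool_rot: [-0.045, -0.706, 0.706, 0.045]
force: [0.1, -0.1, 0.3]
finger_gap: -0.003
t: 10.93
tcp_pos: [0.5017, -0.0507, 0.0263]
tool_rot: [0.045, 0.706, -0.706, -0.045]
force: [0.1, 2.2, 0.3]
finger_gap: 0.002
```

```bash
python3 -m jog '[[[0,0,0.05],0],[[0,0,0.1],0],[[0,0,0.1],0],[[0,0,0.1],0]]'
python3 -m jog '[[[0,0,0.05],0],[[0,0,0.1],0],[[0,0,0.1],0],[[0,0,0.1],0]]'
python3 - <<'E'
from m import *
s=snap('top');S=snap('side')
cv2.imwrite('pics/s6c.png',np.vstack([cv2.resize(cv2.cvtColor(a['frame'],cv2.COLOR_RGB2BGR)[y:y+45,x:x+90],None,fx=6.5,fy=6.5,interpolation=2) for a,x,y in((s,235,170),(S,200,190))]))
E
```

```text
t: 11.27
tcp_pos: [0.5014, -0.0509, 0.0263]
tool_rot: [0.045, 0.706, -0.705, -0.046]
force: [0.4, 6.2, 0.2]
finger_gap: -0.001
t: 11.6
tcp_pos: [0.5012, -0.0512, 0.0263]
tool_rot: [0.045, 0.706, -0.705, -0.046]
force: [1.6, 8.7, 1.1]
finger_gap: -0.001
```

View pics/s6c.png

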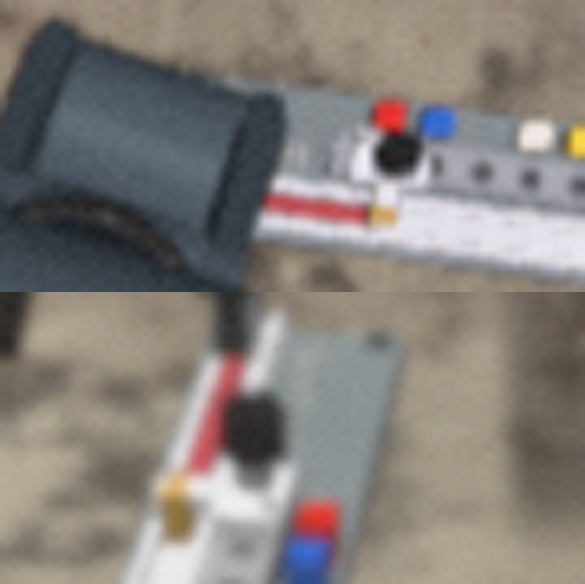

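```bash
python3 -m jog '[[[0,0,-0.1],0],[[0,0,-0.3],0],[[0,0,-0.6],0],[[0,0,-1.2],0],[[0,0,-2],0],[[0,0,-3],0],[[0,-3,-4],0],[[0,-6,-4],0],[[0,-10,-4],0],[[0,-14,-4],0],[[10,-16,-4],0],[[10,-16,-4],0],[[10,-16,-4],0],[[10,-16,-4],0],[[10,-16,-4],0]]'
python3 - <<'E'
from m import *
s=snap('top');S=snap('side')
cv2.imwrite('pics/s7c.png',np.vstack([cv2.resize(cv2.cvtColor(a['frame'],cv2.COLOR_RGB2BGR)[y:y+45,x:x+90],None,fx=6.5,fy=6.5,interpolation=2) for a,x,y in((s,245,175),(S,200,190))]))
b=blob(S,blk,(228,190,255,225));print('side knob',b[0])
E
```

```text
t: 12.95
tcp_pos: [0.4069, 0.0003, 0.1869]
tool_rot: [-0.046, -0.706, 0.706, 0.045]
force: [-0.0, -0.4, -0.5]
finger_gap: -0.005
side knob [238.5       210.9516129]
```

View pics/s7c.png

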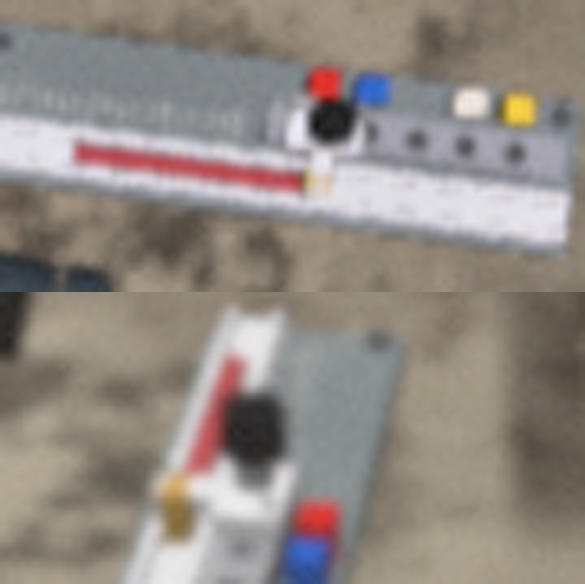

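The rod lies in the trough with its end against the brass plate at top-crop pixel (305,180). The knob is down beside the red tag, and the arm is clear.

```bash
python3 -c "
from station import workorder;workorder.sign_off()"
```

```text
the job is handed in; nothing more can be done
```

The job is handed in: the stop is pinned in the hole beside the red tag (the +56 mm hole), and the red rod lies in the trough with its end against the stop.

I lifted the knob about 12–13 mm, slid the stop along, and lowered the pin until it went into the hole before letting go. I then pushed the rod with closed fingers until the reaction force rose to about 9 N, backed off and raised the arm clear. The clock read about 13 s.

**Last checks:**
- **Pin:** the knob's height in the side view matches a fully lowered pin to within a pixel, about 2–3 mm. It did not change after the push. I did not see the pin tip itself.
- **Rod:** the last pictures show no visible gap between the rod's end and the brass plate. At about 4 mm per pixel in the top view, the force rise during the push is the stronger evidence of contact.
- **Mug, steel cup and wax cake:** the arm's path stayed away from all three, but I did not measure their positions again at the end.

No check failed or disagreed.

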